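# Seat the slab and lock the toggle clamp

### The arm

A 7-joint arm with a two-finger parallel gripper is mounted at the origin on a cart in front of the work surface, level with it; the furniture and walls round the work are solid. World frame = base frame: x ahead of the robot, y to its left, z up, the work surface at z = 0. Lengths are in m, angles in rad, forces in N, time in s.
With the tool pointing down it reaches from about 0.4 to 0.85 m from the base axis. Payload 10.4 kg.
Tool frame: the origin (TCP) lies on the centre line of the jaws, within the pads' length; the fingertips stand 14 mm ahead of it and the grasp point (between the pads) lies 5 mm behind it; z points along the fingers, y is the direction in which the jaws open and shut (so a half turn about z gives the same grasp; the last joint's range is limited). The gripper opens to 85 mm and grips with 20 to 120 N. Pads are 22 mm wide; open, the fingers measure 114 mm over their backs; the gripper's body (76 mm by 85 mm) begins 54 mm behind the grasp point. The pads swing forward as they close: fully open they stand 13 mm farther back than shut.
Start: joints at [1.287, 0.332, -0.065, 1.46, 0.022, 1.35, -0.088], TCP at [0.161, -0.604, 0.245] pointing down, gripper open.
Joint ranges: [-2.6, 2.6], [-0.5, 2.12], [-1.47, 1.34], [0.16, 2.42], [-1.27, 4.41], [0.06, 2.06], [-2.6, 2.6]. Speed limits (rad/s): [2.22, 2.22, 2.79, 2.79, 3.14, 3.14, 3.14].

### API

Orientations are given as [roll, pitch, yaw] about the fixed x, y, z axes, in that order (R = Rz(yaw) Ry(pitch) Rx(roll)).
In Python, from cell import env gives the robot as it stands.
- The arm moves only by the tool send_rows, never from a script. Its argument "steps" is a list of rows, each an object with "xyz": the shift along the tool's x, y, z in cm, a list of three; "twist": the turn about the tool's z in degrees. In form: [{"xyz": [x, y, z], "twist": twist}, ...]. A call has 1 to 8 rows; each row is the pose to reach, as a shift and turn from the pose commanded when the call began, along the tool's axes at that moment; what a row does not reach only later rows make up. A row lasts 1/10 s, in which the tool goes at most 50 mm and 8.59 degrees, less where a joint would pass 70% of its speed; a pose out of reach is approached as far as the arm can. A call with a gripper value outside its range is refused whole. "claw" is the opening, from 0 (shut) to 1 (fully open), set as the call begins (left out, the last holds). The fingers move at their own pace and stop on an object; "squeeze" is the grip in N (left out, the last holds). Time passes only in rows, so rows that repeat a pose let the fingers close. It gives the time, the measured TCP pose, the force and the opening at its end, in the units of the state.
- env.read_state(): the state, without advancing time (a new reading comes with each control period).
- env.read_camera(name): name is "scene" or "top" or "wrist"; returns (picture, depth): 480x640x3 uint8, red, green, blue; 480x640 float32, m along the optical axis (not along the pixel's ray), 0 where there is no reading.
- env.camera_params(name): a dict with "fx", "fy", "cx", "cy" (pixels), "D" ([k1, k2, p1, p2, k3] as OpenCV has them; the pictures are not rectified), "world_from_camera" (4x4, takes a point from camera to world coordinates). Camera axes: x right, y down, z forward; pixel columns grow to the right and rows downward; lengths in m; the calibration is good to about 2 mm. A picture is of the moment at which its call begins: read the wrist's pose just before it. camera_params takes no time and is no camera call; for the wrist camera it gives the pose at the moment of the call.
- env.job_done(): hands the job in, once; it reports no verdict.
The state is a dict: "time": time; "joint_positions": joint angles; "dq": joint speeds; "tau": joint torques, N m; "ee_pos": TCP position; "tcp_rot": TCP orientation; "wrist_force": force on the tool from outside, world axes, zero at the start; "torque": the same for the moment, N m; "grip_width": finger opening in m.
Only numpy, scipy, OpenCV 4.12 (cv2) and the standard library are available. Lean on these libraries where they do the work, as an engineer would, in place of code of your own. Each camera call takes 0.05 s, during which the arm holds its last target.

### The job

The dark hardwood slab in the filing fixture has to be clamped for work. Slide it along its channel until its far end is fully home against the end stop, then push the raised handle of the toggle clamp down past its over-centre point so that the clamp stays locked on the slab by itself. Push gently: about 2 kilograms' force at most on slab or handle, and do not drive on once they are against their stops, and leave the other things lying around where they are.

Things in the scene. Friction and masses are not known exactly. Their poses are not given: they have to be found in the camera images.
- fixture: Filing fixture fixed to the cabinet top: aluminium plate with a channel and a toggle clamp. Origin: on the cabinet top under the clamp bracket's middle. x runs along the channel to the end stop, y to the side where the handle comes down, z up. Plate x -55 to 110, y -110 to 35, top z 12 mm. Steel bracket: x -28 to 28, y -35 to 35 mm, 69 mm high.
- stop_face (a point): Middle of the end stop's face that meets the slab: x 85, y -72, z 16.5 mm in the fixture's frame. The stop is dark steel, 20 x 52 mm, top at z 28 mm, rigid. It closes the channel (centre line y -72): two dark steel rails 6 mm high, 37 mm apart inside, x -50 to 75 mm.
- slab: Dark hardwood slab, loose, 34 x 150 x 9 mm, about 0.1 kg, flat in the channel. Origin: centre of its underside (on the plate, z 12 mm). Its y axis runs along its length (to 1 degree) towards the end stop, z up. It starts 15 to 40 mm short of the stop; fully home its origin is at x 10, y -72 mm in the fixture's frame. It slides with under 2 N and stops dead at the stop.
- slab_near_end (a point): Middle of the slab's end face away from the stop, where it is pushed (face 34 mm wide, 9 mm high, middle at z 16.5 mm). It overhangs the plate's edge by 10 mm or more, so a pusher behind it may reach down to just over the cabinet top.
- clamp_handle (a joint): Angle of the clamp's lever, rad: 0 raised (the start), grows as the handle is pressed down; 1.105 over-centre, 1.15 home on its rigid stop. Unloaded it stays where left. From 0.5 to 0.65 on it pushes back, at its worst (near 0.75) with 6 to 15 N at mid-grip, then less; past over-centre it snaps home and stays; let go earlier it springs back. Over-centre to home is only 4 mm at mid-grip.
- handle_hinge (a point): The handle's hinge axis (along the fixture's x): x 0, y 23, z 60 mm of the fixture. The handle swings to the +y side; grip 54 to 120 mm off the hinge, 24 wide, 16 thick; press its upper (raised: inner) face 88 mm out. Its angle on the lever varies: raised 56 to 76 degrees, home within 10 degrees of level: mid-grip the face ends 53 to 83 mm above the cabinet top; feel for it.
- spindle_foot: Black rubber foot of the clamp's spindle, 18 mm across, sprung; origin: centre of its underside. Its steel arm, 67 mm long and 16 wide, stands open at about 38 degrees to the -y side at x 0, top about 105 mm high, and comes down with the handle onto the slab at x 0, y -72 mm of the fixture. Set height unknown to 1.5 mm; locked it presses with 30 to 60 N.
- pencil: Bystander: thick red pencil, 84 mm long, beside the fixture under the handle's path; origin under its middle.
- cover: Bystander: small chromed cover, 80 x 63 x 15 mm, in front of the fixture; origin under its middle.
- tin: Bystander: round tin, 67 mm across and 37 mm high, grey lid, at the back right.
- brown_mug: Bystander: pink-brown and white mug, 90 mm high, at the left, fixed.
- tuner: Bystander: black needle instrument, 194 mm wide, 101 mm high, at the back, fixed.
- brush: Bystander: wire brush, 120 x 34 x 30 mm, at the left front.
- brass_plate: Bystander: thin brass plate with slots, 157 x 35 x 4 mm, at the left front.

How it is judged:
By the outcome, as a careful person would: the job done as asked, in the order asked, and still so for the second after the job is handed in, with the robot touching nothing.
It also fails if it takes over 64 s, if anything falls off the work surface, if the arm or the gripper's body presses on something with over 40 N, if the wrist force passes 120 N, or if a joint passes its speed limit or range.

## Working session

There is one attempt and no reset: what is moved stays moved. The work goes in short steps, Python scripts to look and compute and a tool call to move; the robot and the scene stay as the last step left them, time stands still between calls to the robot, and variables do not carry over. Pictures are saved under pics/ and viewed, and the job is handed in when it is done.

Besides the shell and the picture viewer there is one more tool, called after ">>>" by a JSON object that holds its "fn" and its "kwargs", one argument or row to a line. send_rows: Moves the arm, as the interface text tells. Its arguments: {"type":"object","properties":{"steps":{"type":"array"},"claw":{"type":"number"},"squeeze":{"type":"number"}},"required":["steps"]}

```bash
mkdir -p pics; ls; python3 - <<'E'
from cell import env
import cv2,numpy as np
s=env.read_state();print({k:np.round(v,3).tolist() for k,v in s.items()})
for n in ("scene","top"):
    p,d=env.read_camera(n); cv2.imwrite(f"pics/{n}0.png",p[:,:,::-1]); np.save(f"pics/{n}0.npy",d)
    c=env.camera_params(n); print(n,{k:np.round(v,3).tolist() for k,v in c.items()})
E
```

```text
pics
{'time': 0.0, 'joint_positions': [1.287, 0.333, -0.065, 1.461, 0.022, 1.35, -0.088], 'dq': [-0.001, -0.002, 0.0, -0.0, -0.001, 0.001, -0.001], 'tau': [-0.0, -62.544, 0.05, -39.16, 0.016, 0.01, 0.0], 'ee_pos': [0.161, -0.604, 0.244], 'tcp_rot': [-3.14, 0.0, 0.261], 'wrist_force': [0.437, -0.476, -0.968], 'torque': [-0.044, -0.037, 0.016], 'grip_width': 0.086}
scene {'fx': 542.445, 'fy': 542.445, 'cx': 314.157, 'cy': 234.696, 'D': [-0.018, 0.0, 0.0, 0.0, 0.0], 'world_from_camera': [[0.514, -0.409, 0.754, -0.238], [-0.857, -0.22, 0.466, -0.494], [-0.025, -0.886, -0.464, 0.564], [0.0, 0.0, 0.0, 1.0]]}
top {'fx': 453.687, 'fy': 453.687, 'cx': 313.044, 'cy': 238.924, 'D': [-0.027, 0.0, 0.0, 0.0, 0.0], 'world_from_camera': [[0.02, -0.995, 0.102, 0.481], [-1.0, -0.018, 0.014, 0.004], [-0.013, -0.103, -0.995, 0.996], [0.0, 0.0, 0.0, 1.0]]}
```

View pics/scene0.png

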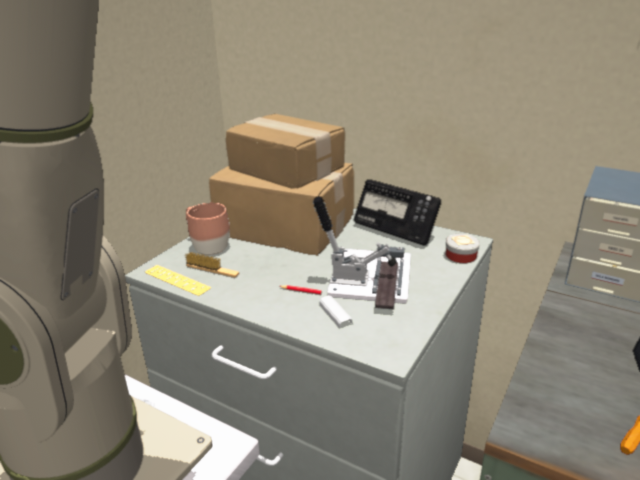

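View pics/top0.png

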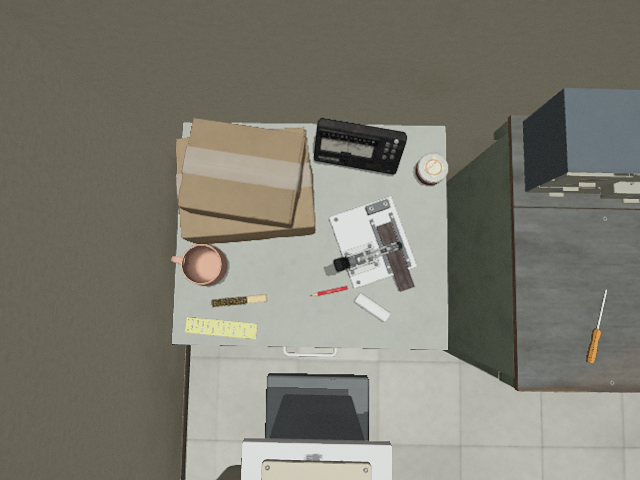

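```bash
cat > h.py <<'E'
import cv2,numpy as np
from cell import env
def pw(n,uv,z=None,d=None,c=None):
    c=c or env.camera_params(n); K=np.array([[c['fx'],0,c['cx']],[0,c['fy'],c['cy']],[0,0,1.]])
    r=cv2.undistortPoints(np.array(uv,float).reshape(-1,1,2),K,np.array(c['D'])).reshape(-1,2)
    r=np.c_[r,np.ones(len(r))]; T=np.array(c['world_from_camera'])
    dw=r@T[:3,:3].T; o=T[:3,3]
    if d is not None: return o+dw*np.asarray(d)[:,None]
    return o+dw*((z-o[2])/dw[:,2])[:,None]
def proj(n,P,c=None):
    c=c or env.camera_params(n); K=np.array([[c['fx'],0,c['cx']],[0,c['fy'],c['cy']],[0,0,1.]])
    T=np.linalg.inv(np.array(c['world_from_camera']))
    return cv2.projectPoints(np.array(P,float).reshape(-1,1,3),cv2.Rodrigues(T[:3,:3])[0],T[:3,3],K,np.array(c['D']))[0].reshape(-1,2)
E
python3 - <<'E'
import cv2
p=cv2.imread('pics/top0.png');cv2.imwrite('pics/top0c.png',cv2.resize(p[185:305,300:430],None,fx=5,fy=5,interpolation=cv2.INTER_CUBIC)[:600])
p=cv2.imread('pics/scene0.png');cv2.imwrite('pics/scene0c.png',cv2.resize(p[190:330,270:430],None,fx=4,fy=4,interpolation=cv2.INTER_CUBIC))
E
```

```text
(no output)
```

View pics/top0c.png

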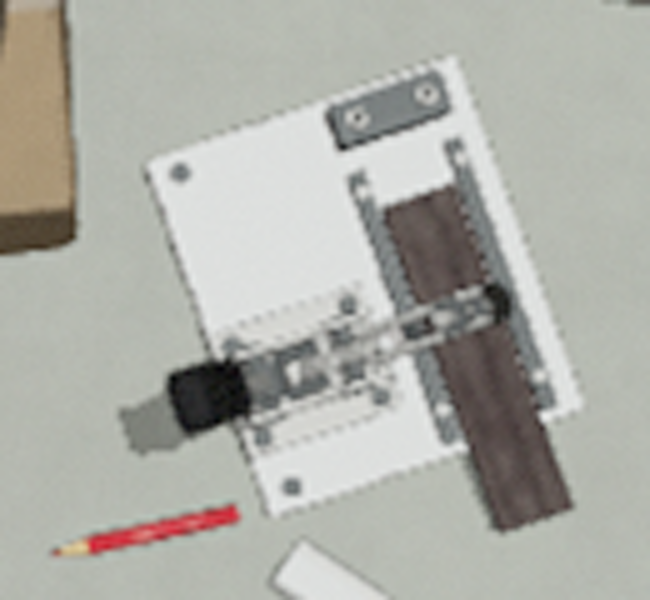

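View pics/scene0c.png

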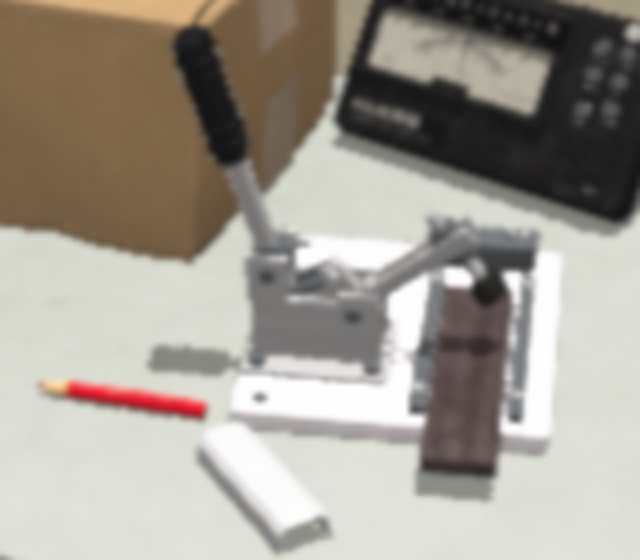

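```bash
python3 - <<'E'
from h import *
c=env.camera_params('top')
f=lambda a,x0=300,y0=185,k=5:[((x+.5)/k-.5+x0,(y+.5)/k-.5+y0) for x,y in a]
F=np.array([[110,35],[110,-110],[-55,-110],[-55,35]])/1000
W=pw('top',f([(148,162),(458,55),(582,405),(272,515)]),.012,c=c)[:,:2]
Fc=F-F.mean(0);Wc=W-W.mean(0)
th=np.arctan2((Fc[:,0]*Wc[:,1]-Fc[:,1]*Wc[:,0]).sum(),(Fc*Wc).sum())
R=np.array([[np.cos(th),-np.sin(th)],[np.sin(th),np.cos(th)]]);t=W.mean(0)-R@F.mean(0)
print('top yaw',th,t,(W-F@R.T-t)*1000)
cs=env.camera_params('scene')
g=lambda a:f(a,270,190,4)
W2=pw('scene',g([(562,255),(550,440),(230,410)]),.012,c=cs)[:,:2]
print('scene', ((W2-t)@R)*1000)
iF=lambda P:(np.c_[(P[:,:2]-t)@R,P[:,2]]*1000).round(1)
sl=pw('top',f([(385,207),(455,185),(573,508),(500,532)]),.021,c=c);print('slab top corners',iF(sl))
print('stop top',iF(pw('top',f([(328,106),(440,70),(448,110),(340,148)]),.028,c=c)))
print('pencil',iF(pw('top',f([(55,552),(238,514)]),.005,c=c)), 'cover',iF(pw('top',f([(303,542),(272,582)]),.015,c=c)))
d=np.load('pics/top0.npy');ds=np.load('pics/scene0.npy')
for nm,a in(('handle',[(185,400),(210,395),(235,390)]),('foot',[(495,300)]),('slab',[(440,260),(520,450)])):
    uv=np.array(f(a));print(nm,iF(pw('top',uv,d=d[uv[:,1].round().astype(int),uv[:,0].round().astype(int)],c=c)))
uv=np.array(g([(193,45),(212,90),(230,140),(485,285),(458,400)]));print('scene h,foot',iF(pw('scene',uv,d=ds[uv[:,1].round().astype(int),uv[:,0].round().astype(int)],c=cs)))
print('slab scene near top corners',iF(pw('scene',g([(425,460),(495,463)]),.021,c=cs)))
np.savez('fx.npz',R=R,t=t,th=th)
u,v=np.mgrid[355:395,225:285] if 0 else np.meshgrid(np.arange(310,400),np.arange(190,300))
uv=np.c_[u.ravel(),v.ravel()];P=iF(pw('top',uv,d=d[uv[:,1],uv[:,0]],c=c))
h=P[(P[:,2]>80)];print(len(h),h[h[:,2].argsort()][::12])
E
```

```text
top yaw 0.34950200374158796 [ 0.54139194 -0.08605169] [[-1.27428967 -1.10019575]
 [-0.90024029 -0.47636233]
 [ 1.20757413  2.0809819 ]
 [ 0.96695583 -0.50442382]]
scene [[ 108.70816351 -112.00602219]
 [ -58.87494985 -112.78900596]
 [ -57.0014373    31.60416003]]
slab top corners [[ 55.2 -55.5  21. ]
 [ 54.4 -87.4  21. ]
 [-92.9 -87.7  21. ]
 [-92.4 -54.7  21. ]]
stop top [[104.  -46.   28. ]
 [103.1 -97.   28. ]
 [ 85.5 -94.3  28. ]
 [ 85.1 -44.7  28. ]]
pencil [[-39.  128.    5. ]
 [-49.3  47.5   5. ]] cover [[-69.4  25.7  15. ]
 [-81.1  43.9  15. ]]
handle [[ -0.3  61.8 172.8]
 [ -1.5  52.5 172.1]
 [ -1.8  41.  140.6]]
foot [[  0.7 -79.7  56.6]]
slab [[ 25.9 -70.6  18.7]
 [-62.4 -75.   19.8]]
scene h,foot [[-12.2  53.6 172.9]
 [ -9.1  46.  150. ]
 [-10.8  37.9 126.4]
 [ -8.7 -78.8  59.6]
 [-47.8 -70.9  21.7]]
slab scene near top corners [[-95.5 -60.5  21. ]
 [-93.2 -90.3  21. ]]
524 [[ 3.200e+00  2.380e+01  8.060e+01]
 [ 5.500e+00 -5.600e+01  8.240e+01]
 [ 6.800e+00 -5.190e+01  8.450e+01]
 [-3.500e+00 -5.660e+01  8.540e+01]
 [-4.900e+00 -6.650e+01  8.670e+01]
 [ 7.800e+00 -6.660e+0
[... 682 characters left out ...]
+01  1.421e+02]
 [ 1.183e+02  7.080e+01  1.427e+02]
 [ 9.630e+01  7.830e+01  1.435e+02]
 [-4.700e+00  4.150e+01  1.448e+02]
 [-6.000e-01  4.220e+01  1.475e+02]
 [-1.180e+01  6.240e+01  1.570e+02]
 [ 1.180e+01  5.250e+01  1.632e+02]
 [ 4.600e+00  4.940e+01  1.671e+02]
 [ 2.800e+00  5.020e+01  1.698e+02]
 [ 0.000e+00  6.470e+01  1.710e+02]
 [ 1.020e+01  5.540e+01  1.722e+02]
 [ 5.000e-01  6.070e+01  1.729e+02]
 [ 9.700e+00  5.950e+01  1.734e+02]
 [-8.100e+00  5.800e+01  1.741e+02]
 [ 6.200e+00  6.070e+01  1.748e+02]
 [ 5.600e+00  5.910e+01  1.753e+02]
 [ 3.200e+00  5.800e+01  1.767e+02]
 [-2.580e+01  1.047e+02  9.962e+02]
 [-2.580e+01  1.047e+02  9.962e+02]
 [-2.580e+01  1.047e+02  9.962e+02]]
```

>>> {"fn": "send_rows", "kwargs": {
  "steps": [
    {"xyz":[2,-1.6,0],"twist":0},
    {"xyz":[5,-4.1,0],"twist":-1},
    {"xyz":[8,-6.6,0],"twist":-2},
    {"xyz":[11,-9.1,0],"twist":-3},
    {"xyz":[14,-11.6,0],"twist":-4},
    {"xyz":[17,-14,0],"twist":-5.1},
    {"xyz":[20,-16.5,0],"twist":-5.1},
    {"xyz":[23,-19,0],"twist":-5.1}
  ],
  "claw": 0,
  "squeeze": 20
}}

```text
time: 0.9
ee_pos: [0.3349, -0.3595, 0.2451]
tcp_rot: [-3.141, 0.0, 0.35]
wrist_force: [-0.5, 0.4, 0.3]
grip_width: -0.0002
```

```bash
cat >> h.py <<'E'
z=np.load('fx.npz') if __import__('os').path.exists('fx.npz') else None
def st():
    s=env.read_state(); p=np.array(s['ee_pos']); q=(p[:2]-z['t'])@z['R']*1000
    f=np.array(s['wrist_force']); fl=f[:2]@z['R']
    print('t',round(s['time'],2),'fix',np.round([*q,p[2]*1000],1),'rot-fix',np.round(np.degrees(np.array(s['tcp_rot'])-[0,0,float(z['th'])]),2),'F',np.round([*fl,f[2]],1),'w',round(s['grip_width'],4))
    return s
E
python3 - <<'E'
from h import *
s=st()
c=env.camera_params('wrist');T=np.array(c['world_from_camera']);print((T[:3,3]-s['ee_pos']).round(3),T[:3,2].round(2))
E
```

```text
t 0.9 fix [-287.6 -186.2  245.1] rot-fix [-1.7999e+02  2.0000e-02  2.0000e-02] F [-0.3  0.5  0.3] w -0.0002
[0.068 0.024 0.127] [-0.27 -0.1  -0.96]
```

>>> {"fn": "send_rows", "kwargs": {
  "steps": [
    {"xyz":[3,-2,1],"twist":0},
    {"xyz":[7,-5,3],"twist":0},
    {"xyz":[11,-8,6],"twist":0},
    {"xyz":[14.5,-10.5,10],"twist":0},
    {"xyz":[16.3,-11.4,14],"twist":0},
    {"xyz":[16.3,-11.4,17.5],"twist":0},
    {"xyz":[16.3,-11.4,17.5],"twist":0}
  ]
}}

```text
time: 1.6
ee_pos: [0.4454, -0.1949, 0.065]
tcp_rot: [-3.134, 0.006, 0.353]
wrist_force: [-0.5, 0.3, 0.4]
grip_width: 0.0001
```

```bash
python3 - <<'E'
from h import *
st()
p,d=env.read_camera('scene');cv2.imwrite('pics/s1.png',cv2.resize(p[190:340,270:430,::-1],None,fx=4,fy=4,interpolation=cv2.INTER_CUBIC))
p,d=env.read_camera('wrist');cv2.imwrite('pics/w1.png',p[:,:,::-1])
E
```

```text
t 1.6 fix [-127.5  -69.4   65. ] rot-fix [-179.55    0.36    0.19] F [-0.4  0.5  0.4] w 0.0001
```

View pics/s1.png

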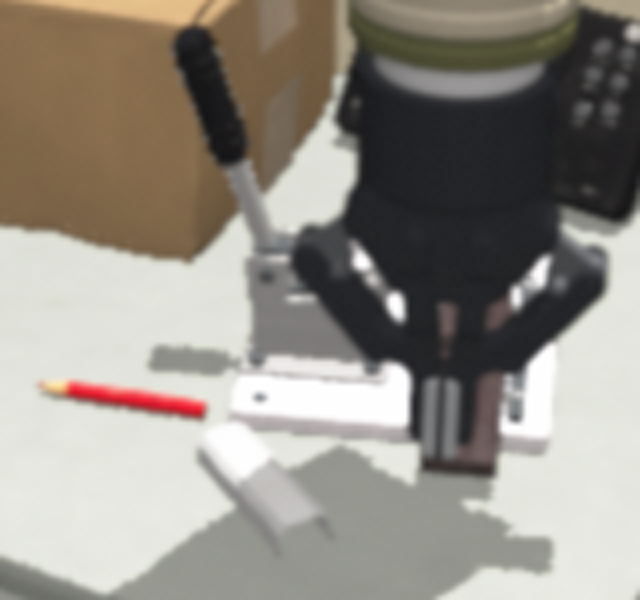

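View pics/w1.png

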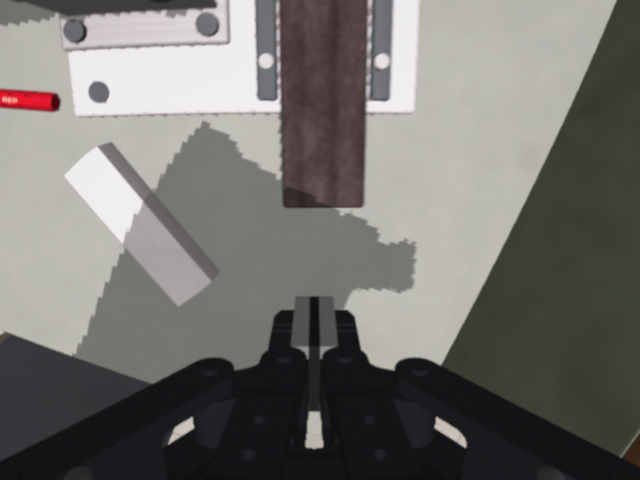

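>>> {"fn": "send_rows", "kwargs": {
  "steps": [
    {"xyz":[0,0,2],"twist":0},
    {"xyz":[0,0,4],"twist":0},
    {"xyz":[0,0,4.2],"twist":0},
    {"xyz":[0,0,4.2],"twist":0}
  ]
}}

```text
time: 2.1
ee_pos: [0.4491, -0.1992, 0.0301]
tcp_rot: [3.14, -0.001, 0.349]
wrist_force: [-0.0, 0.5, 0.8]
grip_width: -0.0
```

```bash
python3 - <<'E'
from h import *
s=st();print(np.round(s['joint_positions'],2))
d=np.load('pics/top0.npy');ds=np.load('pics/scene0.npy')
u,v=np.meshgrid(np.arange(170,330),np.arange(115,250));uv=np.c_[u.ravel(),v.ravel()]
P=pw('top',uv,d=d[uv[:,1],uv[:,0]]);Q=(P[:,:2]-z['t'])@z['R']*1000
for lo,hi in((.05,.12),(.12,.19),(.19,.25),(.25,.4)):
    m=(P[:,2]>lo)&(P[:,2]<hi);print(lo,m.sum(), P[m].min(0).round(3),P[m].max(0).round(3),'minfx',Q[m][Q[m][:,0].argmin()].round(0), 'near y<150', Q[m&(Q[:,1]<150)][:,0].min() if (m&(Q[:,1]<150)).any() else None)
E
```

```text
t 2.1 fix [-125.5  -74.7   30.1] rot-fix [ 1.799e+02 -6.000e-02 -5.000e-02] F [0.1 0.5 0.8] w -0.0
[ 0.73  0.32 -0.45  2.    0.19  0.85 -1.05]
0.05 1213 [ 0.55  -0.013  0.05 ] [0.826 0.271 0.12 ] minfx [83. 75.] near y<150 83.36498436703322
0.12 3464 [0.567 0.013 0.12 ] [0.789 0.291 0.19 ] minfx [84. 77.] near y<150 83.99542664847104
0.19 10943 [0.586 0.032 0.19 ] [0.769 0.25  0.243] minfx [ 90. 117.] near y<150 89.84600535738497Traceback (most recent call last):
  File "<stdin>", line 7, in <module>
    return umr_minimum(a, axis, None, out, keepdims, initial, where)
ValueError: zero-size array to reduction operation minimum which has no identity
```

>>> {"fn": "send_rows", "kwargs": {
  "steps": [
    {"xyz":[0,0,0.5],"twist":0},
    {"xyz":[0.5,0,0.6],"twist":0},
    {"xyz":[1,0,0.6],"twist":0},
    {"xyz":[1.4,0,0.6],"twist":0},
    {"xyz":[1.4,0,0.6],"twist":0},
    {"xyz":[1.4,0,0.6],"twist":0}
  ]
}}

```text
time: 2.7
ee_pos: [0.4617, -0.1931, 0.0223]
tcp_rot: [-3.142, 0.0, 0.35]
wrist_force: [-0.7, -0.3, -0.1]
grip_width: -0.0003
```

```bash
python3 - <<'E'
from h import *
s=st()
p,d=env.read_camera('wrist');cv2.imwrite('pics/w2.png',p[:,:,::-1])
E
```

```text
t 2.7 fix [-111.5  -73.3   22.3] rot-fix [-1.8e+02  0.0e+00  4.0e-02] F [-0.7 -0.1 -0.1] w -0.0003
```

View pics/w2.png

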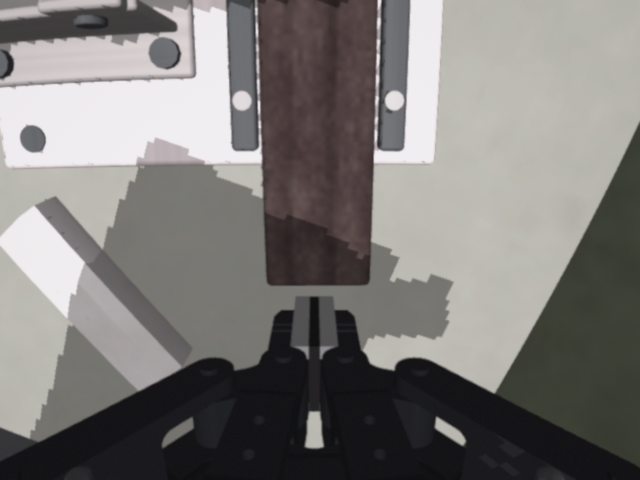

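>>> {"fn": "send_rows", "kwargs": {
  "steps": [
    {"xyz":[0.4,0,0],"twist":0},
    {"xyz":[0.8,0,0],"twist":0},
    {"xyz":[1.2,0,0],"twist":0},
    {"xyz":[1.6,0,0],"twist":0},
    {"xyz":[2.0,0,0],"twist":0},
    {"xyz":[2.4,0,0],"twist":0},
    {"xyz":[2.7,0,0],"twist":0},
    {"xyz":[2.7,0,0],"twist":0}
  ]
}}

```text
time: 3.55
ee_pos: [0.4875, -0.1836, 0.0223]
tcp_rot: [3.142, -0.001, 0.35]
wrist_force: [0.4, -0.3, -0.1]
grip_width: 0.0001
```

```bash
python3 - <<'E'
from h import *
s=st()
p,d=env.read_camera('wrist');cv2.imwrite('pics/w3.png',p[:,:,::-1])
p,d=env.read_camera('top');cv2.imwrite('pics/t3.png',cv2.resize(p[185:305,300:430,::-1],None,fx=5,fy=5,interpolation=cv2.INTER_CUBIC)[:600])
E
```

```text
t 3.55 fix [-84.  -73.2  22.3] rot-fix [ 1.8e+02 -3.0e-02  5.0e-02] F [ 0.3 -0.4 -0.1] w 0.0001
```

View pics/w3.png

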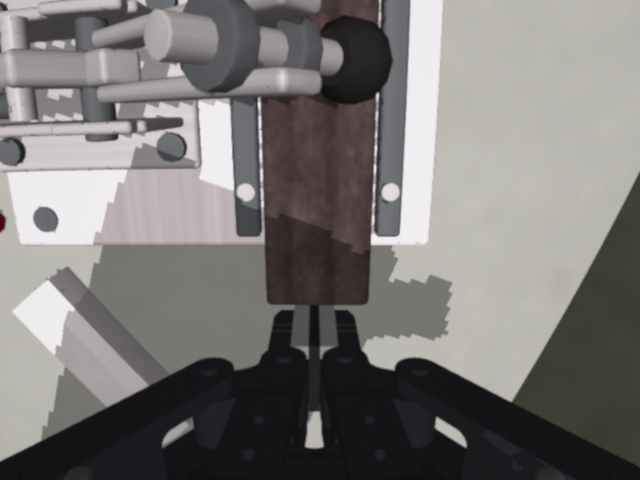

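View pics/t3.png

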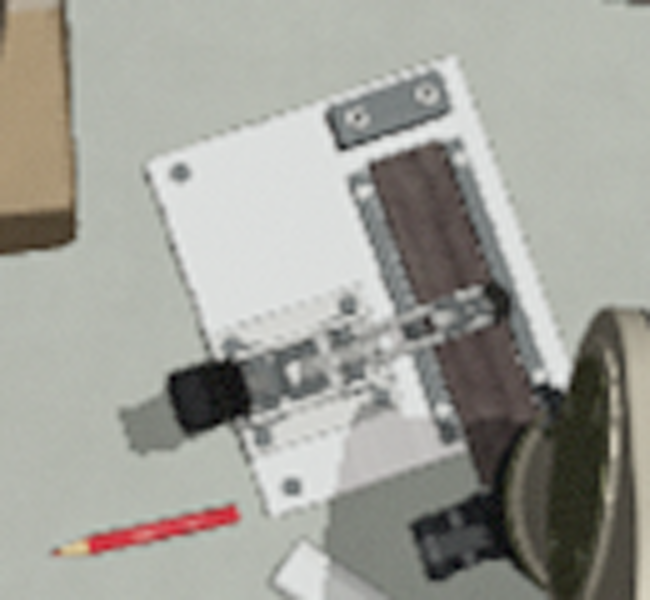

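>>> {"fn": "send_rows", "kwargs": {
  "steps": [
    {"xyz":[0.2,0,0],"twist":0},
    {"xyz":[0.4,0,0],"twist":0},
    {"xyz":[0.5,0,0],"twist":0},
    {"xyz":[0.5,0,0],"twist":0}
  ]
}}

```text
time: 4.05
ee_pos: [0.4919, -0.1822, 0.0223]
tcp_rot: [3.142, -0.0, 0.35]
wrist_force: [-0.5, 0.1, -1.1]
grip_width: -0.0
```

```bash
python3 - <<'E'
from h import *
s=st()
p,d=env.read_camera('top');cv2.imwrite('pics/t4.png',cv2.resize(p[195:255,350:430,::-1],None,fx=9,fy=9,interpolation=cv2.INTER_CUBIC))
E
```

```text
t 4.05 fix [-79.4 -73.4  22.3] rot-fix [ 1.8e+02 -1.0e-02  3.0e-02] F [-0.4  0.2 -1.1] w -0.0
```

View pics/t4.png

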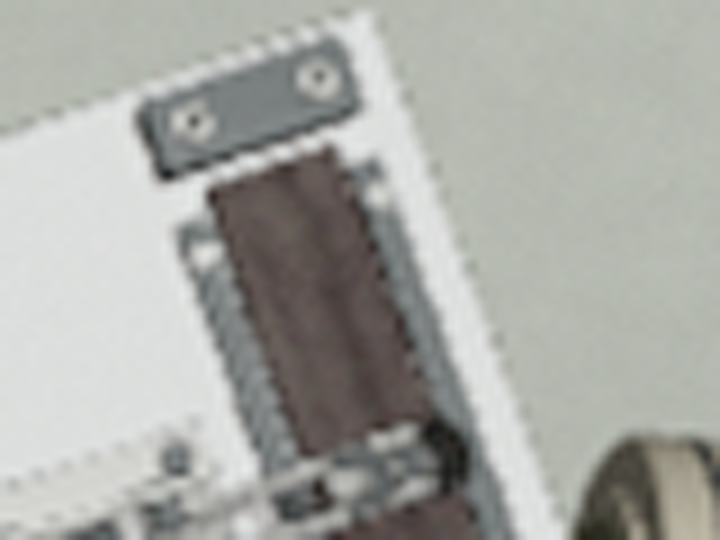

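>>> {"fn": "send_rows", "kwargs": {
  "steps": [
    {"xyz":[0.15,0,0],"twist":0},
    {"xyz":[0.3,0,0],"twist":0},
    {"xyz":[0.3,0,0],"twist":0}
  ]
}}

```text
time: 4.4
ee_pos: [0.4947, -0.1811, 0.0223]
tcp_rot: [3.141, -0.0, 0.35]
wrist_force: [-0.3, -0.4, -0.0]
grip_width: 0.0004
```

```bash
python3 - <<'E'
from h import *
s=st()
E
```

```text
t 4.4 fix [-76.4 -73.4  22.3] rot-fix [ 1.7999e+02 -1.0000e-02  3.0000e-02] F [-0.4 -0.3 -0. ] w 0.0004
```

>>> {"fn": "send_rows", "kwargs": {
  "steps": [
    {"xyz":[0.1,0,0],"twist":0},
    {"xyz":[0.1,0,0],"twist":0}
  ]
}}

```text
time: 4.6
ee_pos: [0.4953, -0.181, 0.0223]
tcp_rot: [3.142, 0.0, 0.35]
wrist_force: [-1.1, -0.6, 1.1]
grip_width: -0.0
```

```bash
python3 - <<'E'
from h import *
s=st()
E
```

```text
t 4.6 fix [-75.8 -73.4  22.3] rot-fix [1.8e+02 2.0e-02 2.0e-02] F [-1.3 -0.2  1.1] w -0.0
```

>>> {"fn": "send_rows", "kwargs": {
  "steps": [
    {"xyz":[0.05,0,0],"twist":0},
    {"xyz":[0.1,0,0],"twist":0},
    {"xyz":[0.1,0,0],"twist":0}
  ]
}}

```text
time: 4.9
ee_pos: [0.4954, -0.181, 0.0222]
tcp_rot: [-3.141, 0.002, 0.349]
wrist_force: [-5.8, -1.1, 5.0]
grip_width: -0.0002
```

```bash
python3 - <<'E'
from h import *
s=st()
p,d=env.read_camera('top');cv2.imwrite('pics/t5.png',cv2.resize(p[195:255,350:430,::-1],None,fx=9,fy=9,interpolation=cv2.INTER_CUBIC))
E
```

```text
t 4.9 fix [-75.7 -73.5  22.2] rot-fix [-1.7998e+02  1.2000e-01 -1.0000e-02] F [-5.8  1.   5. ] w -0.0002
```

View pics/t5.png

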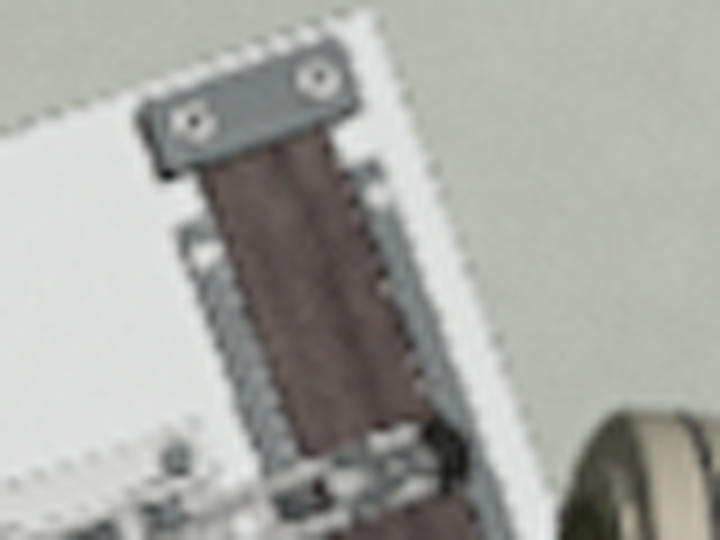

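>>> {"fn": "send_rows", "kwargs": {
  "steps": [
    {"xyz":[-0.5,0,0],"twist":0},
    {"xyz":[-2,0,0],"twist":0},
    {"xyz":[-2.5,0,-1],"twist":0},
    {"xyz":[-2.5,0,-4],"twist":0},
    {"xyz":[-2.5,0,-8],"twist":0},
    {"xyz":[-2.5,0,-12],"twist":0},
    {"xyz":[-2.5,0,-16],"twist":0},
    {"xyz":[-2.5,0,-18.8],"twist":0}
  ]
}}

```text
time: 5.75
ee_pos: [0.4731, -0.1893, 0.214]
tcp_rot: [3.139, -0.003, 0.35]
wrist_force: [1.2, -0.6, 0.2]
grip_width: -0.0
```

>>> {"fn": "send_rows", "kwargs": {
  "steps": [
    {"xyz":[0,0,0],"twist":8},
    {"xyz":[0,0,0],"twist":16},
    {"xyz":[0,0,0],"twist":24},
    {"xyz":[0,0,0],"twist":32},
    {"xyz":[0,0,0],"twist":40},
    {"xyz":[0,0,0],"twist":48},
    {"xyz":[0,0,0],"twist":56},
    {"xyz":[0,0,0],"twist":64}
  ]
}}

```text
time: 6.55
ee_pos: [0.4725, -0.1892, 0.2111]
tcp_rot: [-3.141, -0.001, -0.773]
wrist_force: [-0.6, -1.1, 0.6]
grip_width: 0.0001
```

>>> {"fn": "send_rows", "kwargs": {
  "steps": [
    {"xyz":[0,0,0],"twist":8},
    {"xyz":[0,0,0],"twist":16},
    {"xyz":[0,0,0],"twist":24},
    {"xyz":[0,0,0],"twist":26},
    {"xyz":[0,0,0],"twist":26},
    {"xyz":[0,0,0],"twist":26}
  ]
}}

```text
time: 7.15
ee_pos: [0.4727, -0.1892, 0.2108]
tcp_rot: [-3.141, -0.001, -1.22]
wrist_force: [-0.4, -0.8, 0.7]
grip_width: -0.0002
```

```bash
python3 - <<'E'
from h import *
s=st();print(np.round(s['joint_positions'],2))
p,d=env.read_camera('top');cv2.imwrite('pics/t6.png',p[150:330,250:490,::-1].repeat(3,0).repeat(3,1)[:600])
p,d=env.read_camera('wrist');cv2.imwrite('pics/w6.png',p[:,:,::-1])
E
```

```text
t 7.15 fix [-99.9 -73.4 210.8] rot-fix [-1.7997e+02 -3.0000e-02 -8.9900e+01] F [-0.6 -0.6  0.7] w -0.0002
[ 0.65  0.12 -0.38  1.79  0.05  1.23 -2.54]
```

View pics/t6.png

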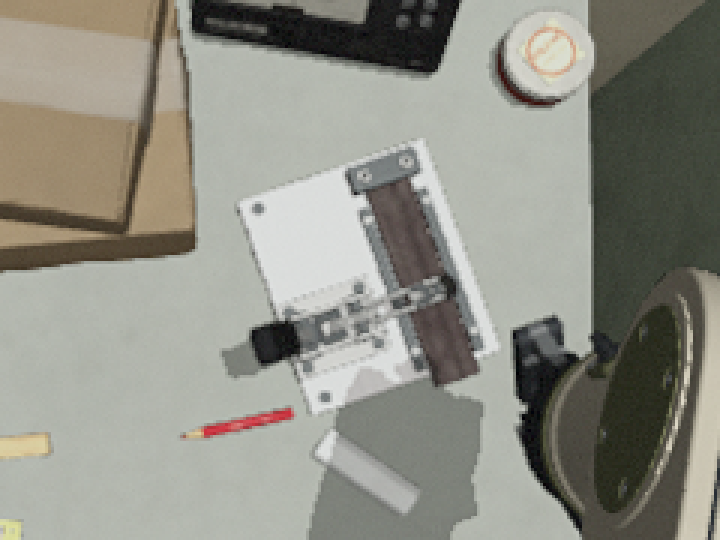

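View pics/w6.png

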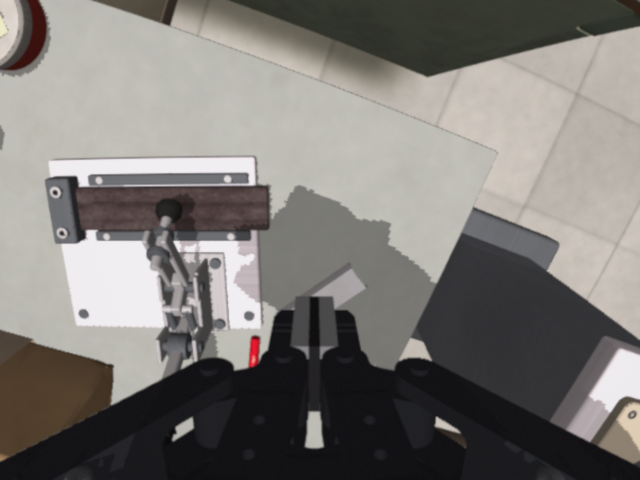

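>>> {"fn": "send_rows", "kwargs": {
  "steps": [
    {"xyz":[0,0,0],"twist":-8},
    {"xyz":[0,0,0],"twist":-16},
    {"xyz":[0,0,0],"twist":-24},
    {"xyz":[0,0,0],"twist":-32},
    {"xyz":[0,0,0],"twist":-40},
    {"xyz":[0,0,0],"twist":-48},
    {"xyz":[0,0,0],"twist":-56},
    {"xyz":[0,0,0],"twist":-64}
  ]
}}

```text
time: 8.05
ee_pos: [0.4728, -0.1892, 0.2104]
tcp_rot: [3.142, -0.0, -0.097]
wrist_force: [0.0, 1.1, 0.1]
grip_width: -0.0
```

>>> {"fn": "send_rows", "kwargs": {
  "steps": [
    {"xyz":[0,0,0],"twist":-8},
    {"xyz":[0,0,0],"twist":-16},
    {"xyz":[0,0,0],"twist":-24},
    {"xyz":[0,0,0],"twist":-32},
    {"xyz":[0,0,0],"twist":-40},
    {"xyz":[0,0,0],"twist":-48},
    {"xyz":[0,0,0],"twist":-56},
    {"xyz":[0,0,0],"twist":-64}
  ]
}}

```text
time: 8.85
ee_pos: [0.4728, -0.1892, 0.2104]
tcp_rot: [3.142, 0.0, 1.02]
wrist_force: [0.6, 0.0, -0.2]
grip_width: 0.0001
```

>>> {"fn": "send_rows", "kwargs": {
  "steps": [
    {"xyz":[0,0,0],"twist":-8},
    {"xyz":[0,0,0],"twist":-16},
    {"xyz":[0,0,0],"twist":-24},
    {"xyz":[0,0,0],"twist":-32},
    {"xyz":[0,0,0],"twist":-40},
    {"xyz":[0,0,0],"twist":-48},
    {"xyz":[0,0,0],"twist":-52},
    {"xyz":[0,0,0],"twist":-52}
  ]
}}

```text
time: 9.65
ee_pos: [0.4728, -0.1892, 0.2104]
tcp_rot: [3.142, 0.0, 1.922]
wrist_force: [0.5, -0.2, -0.0]
grip_width: 0.0001
```

```bash
python3 - <<'E'
from h import *
s=st();print(np.round(s['joint_positions'],2))
E
```

```text
t 9.65 fix [-99.8 -73.4 210.4] rot-fix [180.     0.    90.11] F [ 0.4 -0.3 -0. ] w 0.0001
[ 0.85  0.15 -0.6   1.78  0.09  1.24  0.57]
```

>>> {"fn": "send_rows", "kwargs": {
  "steps": [
    {"xyz":[2,2,0],"twist":0},
    {"xyz":[5,5,0],"twist":0},
    {"xyz":[8,8,0],"twist":0},
    {"xyz":[9.1,9.4,0],"twist":0},
    {"xyz":[9.1,9.4,0],"twist":0},
    {"xyz":[9.1,9.4,2],"twist":0},
    {"xyz":[9.1,9.4,5],"twist":0},
    {"xyz":[9.1,9.4,5],"twist":0}
  ]
}}

```text
time: 10.45
ee_pos: [0.5276, -0.0725, 0.1571]
tcp_rot: [-3.136, -0.003, 1.918]
wrist_force: [0.2, 0.1, -0.7]
grip_width: 0.0
```

```bash
python3 - <<'E'
from h import *
s=st();print(np.round(s['joint_positions'],2))
p,d=env.read_camera('scene');cv2.imwrite('pics/s7.png',cv2.resize(p[150:300,270:430,::-1],None,fx=4,fy=4,interpolation=cv2.INTER_CUBIC))
p,d=env.read_camera('wrist');cv2.imwrite('pics/w7.png',p[:,:,::-1])
E
```

```text
t 10.45 fix [ -8.4  17.4 157.1] rot-fix [-1.797e+02 -1.500e-01  8.987e+01] F [ 0.2  0.1 -0.7] w 0.0
[ 0.64  0.27 -0.68  1.78  0.18  1.16  0.26]
```

View pics/s7.png

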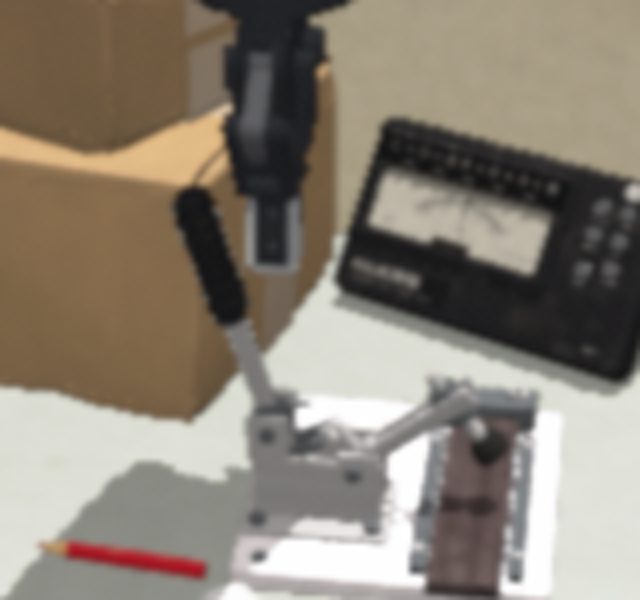

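View pics/w7.png

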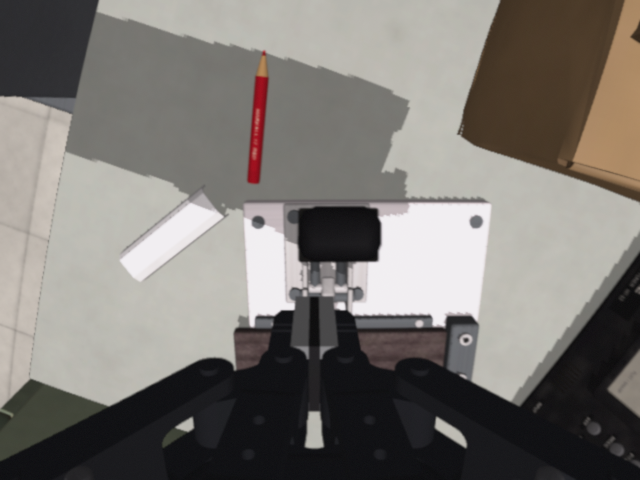

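>>> {"fn": "send_rows", "kwargs": {
  "steps": [
    {"xyz":[0.4,0,0],"twist":0},
    {"xyz":[0.8,0,0],"twist":0},
    {"xyz":[1.1,0,0],"twist":0},
    {"xyz":[1.4,0,0.05],"twist":0},
    {"xyz":[1.7,0,0.1],"twist":0},
    {"xyz":[1.7,0,0.1],"twist":0}
  ]
}}

```text
time: 11.15
ee_pos: [0.5241, -0.055, 0.1593]
tcp_rot: [3.142, 0.0, 1.921]
wrist_force: [-0.0, -0.7, -0.3]
grip_width: 0.0
```

```bash
python3 - <<'E'
from h import *
s=st()
p,d=env.read_camera('wrist');cv2.imwrite('pics/w8.png',p[:,:,::-1])
p,d=env.read_camera('scene');cv2.imwrite('pics/s8.png',cv2.resize(p[150:300,270:430,::-1],None,fx=4,fy=4,interpolation=cv2.INTER_CUBIC))
E
```

```text
t 11.15 fix [ -5.6  35.1 159.3] rot-fix [180.     0.    90.05] F [-0.3 -0.6 -0.3] w 0.0
```

View pics/w8.png

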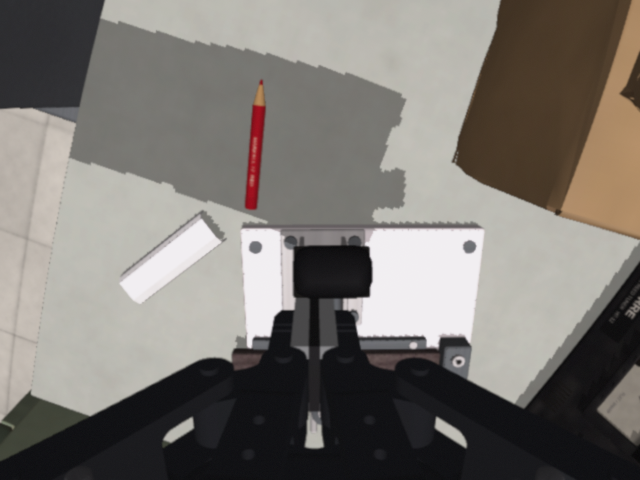

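View pics/s8.png

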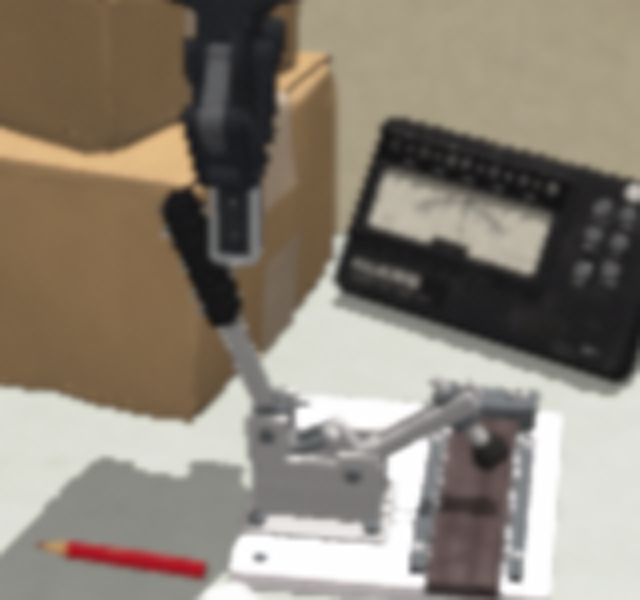

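>>> {"fn": "send_rows", "kwargs": {
  "steps": [
    {"xyz":[0.4,0,0.05],"twist":0},
    {"xyz":[0.8,0,0.2],"twist":0},
    {"xyz":[1.2,0,0.35],"twist":0},
    {"xyz":[1.6,0,0.6],"twist":0},
    {"xyz":[2.0,0,0.8],"twist":0},
    {"xyz":[2.4,0,1.05],"twist":0},
    {"xyz":[2.7,0,1.25],"twist":0},
    {"xyz":[2.7,0,1.25],"twist":0}
  ]
}}

```text
time: 12.05
ee_pos: [0.5147, -0.0295, 0.1465]
tcp_rot: [-3.141, -0.0, 1.921]
wrist_force: [1.0, -0.7, 0.9]
grip_width: -0.0002
```

```bash
python3 - <<'E'
from h import *
s=st()
p,d=env.read_camera('scene');cv2.imwrite('pics/s9.png',cv2.resize(p[150:300,270:430,::-1],None,fx=4,fy=4,interpolation=cv2.INTER_CUBIC))
E
```

```text
t 12.05 fix [ -5.8  62.3 146.5] rot-fix [-1.7998e+02 -2.0000e-02  9.0060e+01] F [ 0.7 -1.   0.9] w -0.0002
```

View pics/s9.png

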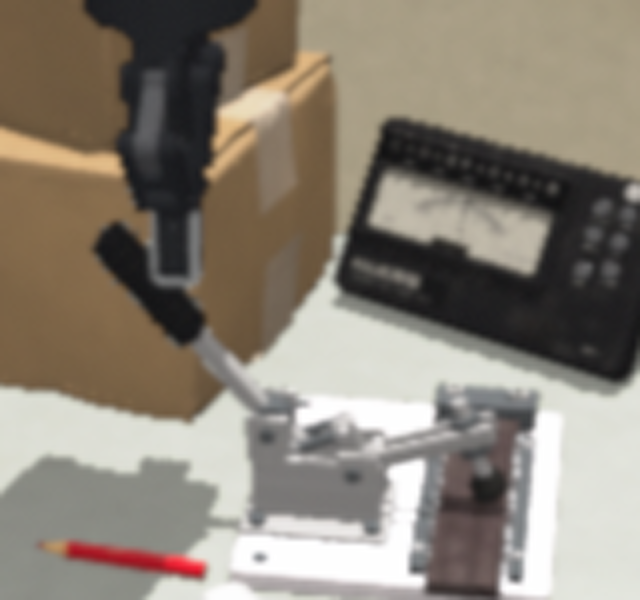

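>>> {"fn": "send_rows", "kwargs": {
  "steps": [
    {"xyz":[0.25,0,0.15],"twist":0},
    {"xyz":[0.5,0,0.35],"twist":0},
    {"xyz":[0.7,0,0.52],"twist":0},
    {"xyz":[0.9,0,0.7],"twist":0},
    {"xyz":[1.1,0,0.9],"twist":0},
    {"xyz":[1.3,0,1.1],"twist":0},
    {"xyz":[1.3,0,1.1],"twist":0}
  ]
}}

```text
time: 12.8
ee_pos: [0.5105, -0.0177, 0.1358]
tcp_rot: [3.141, 0.0, 1.921]
wrist_force: [0.7, -0.3, 3.6]
grip_width: -0.0001
```

```bash
python3 - <<'E'
from h import *
s=st()
E
```

```text
t 12.8 fix [ -5.6  74.8 135.8] rot-fix [1.7999e+02 2.0000e-02 9.0030e+01] F [ 0.5 -0.6  3.6] w -0.0001
```

>>> {"fn": "send_rows", "kwargs": {
  "steps": [
    {"xyz":[0.2,0,0.2],"twist":0},
    {"xyz":[0.4,0,0.42],"twist":0},
    {"xyz":[0.6,0,0.65],"twist":0},
    {"xyz":[0.6,0,0.65],"twist":0}
  ]
}}

```text
time: 13.2
ee_pos: [0.5089, -0.0125, 0.1299]
tcp_rot: [3.141, 0.001, 1.92]
wrist_force: [-0.9, -2.1, 9.4]
grip_width: -0.0006
```

>>> {"fn": "send_rows", "kwargs": {
  "steps": [
    {"xyz":[0.15,0,0.2],"twist":0},
    {"xyz":[0.3,0,0.4],"twist":0},
    {"xyz":[0.3,0,0.4],"twist":0}
  ]
}}

```text
time: 13.5
ee_pos: [0.508, -0.0096, 0.1262]
tcp_rot: [3.14, 0.001, 1.92]
wrist_force: [-1.2, -2.0, 11.4]
grip_width: 0.0001
```

```bash
python3 - <<'E'
from h import *
s=st()
p,d=env.read_camera('scene');cv2.imwrite('pics/s10.png',cv2.resize(p[150:300,270:430,::-1],None,fx=4,fy=4,interpolation=cv2.INTER_CUBIC))
E
```

```text
t 13.5 fix [ -5.2  83.2 126.2] rot-fix [1.7994e+02 7.0000e-02 9.0010e+01] F [-1.8 -1.4 11.4] w 0.0001
```

View pics/s10.png

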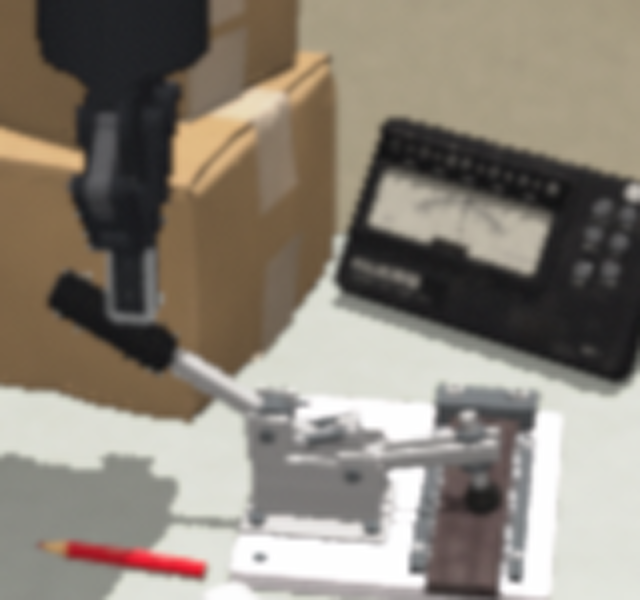

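>>> {"fn": "send_rows", "kwargs": {
  "steps": [
    {"xyz":[0.15,0,0.2],"twist":0},
    {"xyz":[0.3,0,0.42],"twist":0},
    {"xyz":[0.43,0,0.65],"twist":0},
    {"xyz":[0.43,0,0.65],"twist":0}
  ]
}}

```text
time: 13.95
ee_pos: [0.5066, -0.0053, 0.1197]
tcp_rot: [3.14, 0.001, 1.921]
wrist_force: [-2.1, -0.4, 12.6]
grip_width: -0.0003
```

>>> {"fn": "send_rows", "kwargs": {
  "steps": [
    {"xyz":[0.13,0,0.22],"twist":0},
    {"xyz":[0.25,0,0.45],"twist":0},
    {"xyz":[0.37,0,0.68],"twist":0},
    {"xyz":[0.37,0,0.68],"twist":0}
  ]
}}

```text
time: 14.35
ee_pos: [0.5051, -0.0016, 0.1127]
tcp_rot: [3.141, 0.0, 1.921]
wrist_force: [-1.3, 0.3, 10.5]
grip_width: -0.0
```

```bash
python3 - <<'E'
from h import *
s=st()
E
```

```text
t 14.35 fix [ -5.2  91.8 112.7] rot-fix [1.7995e+02 2.0000e-02 9.0030e+01] F [-1.1  0.7 10.5] w -0.0
```

>>> {"fn": "send_rows", "kwargs": {
  "steps": [
    {"xyz":[0.1,0,0.25],"twist":0},
    {"xyz":[0.2,0,0.5],"twist":0},
    {"xyz":[0.27,0,0.7],"twist":0},
    {"xyz":[0.27,0,0.7],"twist":0}
  ]
}}

```text
time: 14.75
ee_pos: [0.5038, 0.0015, 0.1053]
tcp_rot: [3.141, -0.001, 1.921]
wrist_force: [-1.8, 1.6, 8.5]
grip_width: -0.0001
```

>>> {"fn": "send_rows", "kwargs": {
  "steps": [
    {"xyz":[0.07,0,0.2],"twist":0},
    {"xyz":[0.14,0,0.4],"twist":0},
    {"xyz":[0.14,0,0.4],"twist":0}
  ]
}}

```text
time: 15.05
ee_pos: [0.5032, 0.0028, 0.1011]
tcp_rot: [3.141, -0.001, 1.921]
wrist_force: [-1.1, 2.3, 4.4]
grip_width: 0.0002
```

```bash
python3 - <<'E'
from h import *
s=st()
p,d=env.read_camera('scene');cv2.imwrite('pics/s11.png',cv2.resize(p[150:300,270:430,::-1],None,fx=4,fy=4,interpolation=cv2.INTER_CUBIC))
E
```

```text
t 15.05 fix [ -5.5  96.6 101.1] rot-fix [ 1.7999e+02 -4.0000e-02  9.0060e+01] F [-0.3  2.5  4.4] w 0.0002
```

View pics/s11.png

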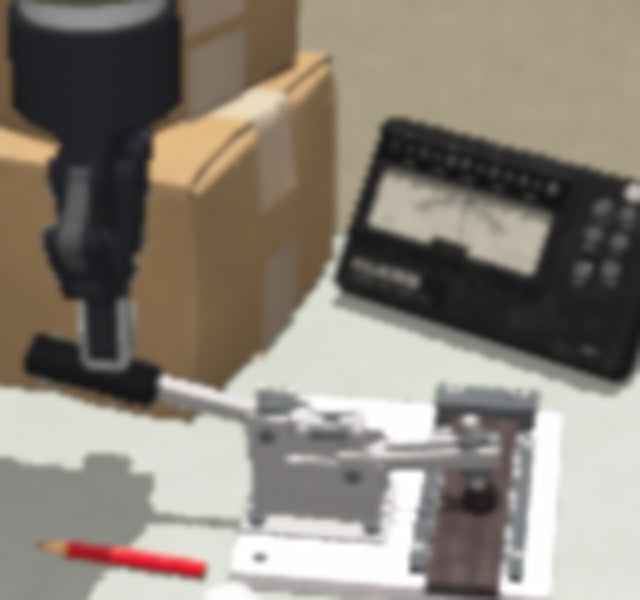

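Force is falling (4.4 N), so over-centre is near. I'll take 1.5–2 mm steps now.

>>> {"fn": "send_rows", "kwargs": {
  "steps": [
    {"xyz":[0.03,0,0.1],"twist":0},
    {"xyz":[0.06,0,0.2],"twist":0},
    {"xyz":[0.06,0,0.2],"twist":0}
  ]
}}

```text
time: 15.4
ee_pos: [0.5031, 0.0028, 0.099]
tcp_rot: [3.141, -0.0, 1.921]
wrist_force: [-0.1, 1.3, 3.2]
grip_width: -0.0001
```

>>> {"fn": "send_rows", "kwargs": {
  "steps": [
    {"xyz":[0.03,0,0.1],"twist":0},
    {"xyz":[0.03,0,0.1],"twist":0}
  ]
}}

```text
time: 15.6
ee_pos: [0.5029, 0.0029, 0.0979]
tcp_rot: [3.142, -0.0, 1.921]
wrist_force: [-0.4, 0.7, 3.0]
grip_width: 0.0001
```

>>> {"fn": "send_rows", "kwargs": {
  "steps": [
    {"xyz":[0.02,0,0.1],"twist":0},
    {"xyz":[0.02,0,0.1],"twist":0}
  ]
}}

```text
time: 15.8
ee_pos: [0.5028, 0.0029, 0.0968]
tcp_rot: [-3.142, 0.0, 1.921]
wrist_force: [-0.4, 1.0, 1.8]
grip_width: -0.0
```

>>> {"fn": "send_rows", "kwargs": {
  "steps": [
    {"xyz":[0.02,0,0.1],"twist":0},
    {"xyz":[0.02,0,0.1],"twist":0}
  ]
}}

```text
time: 16.0
ee_pos: [0.5027, 0.003, 0.0958]
tcp_rot: [-3.141, 0.0, 1.92]
wrist_force: [0.2, 0.6, 1.2]
grip_width: -0.0002
```

>>> {"fn": "send_rows", "kwargs": {
  "steps": [
    {"xyz":[0.02,0,0.1],"twist":0},
    {"xyz":[0.02,0,0.1],"twist":0}
  ]
}}

```text
time: 16.2
ee_pos: [0.5026, 0.0032, 0.0948]
tcp_rot: [-3.141, 0.0, 1.921]
wrist_force: [0.1, -0.5, 0.3]
grip_width: -0.0004
```

```bash
python3 - <<'E'
from h import *
s=st()
p,d=env.read_camera('scene');cv2.imwrite('pics/s12.png',cv2.resize(p[190:300,270:430,::-1],None,fx=5,fy=5,interpolation=cv2.INTER_CUBIC))
p,d=env.read_camera('scene')
s=st()
E
```

```text
t 16.2 fix [-5.9 97.1 94.8] rot-fix [-1.7998e+02  1.0000e-02  9.0010e+01] F [-0.1 -0.5  0.3] w -0.0004
t 16.3 fix [-6.  97.1 94.8] rot-fix [-1.7997e+02  1.0000e-02  9.0010e+01] F [-0.2  0.   0.1] w 0.0
```

View pics/s12.png

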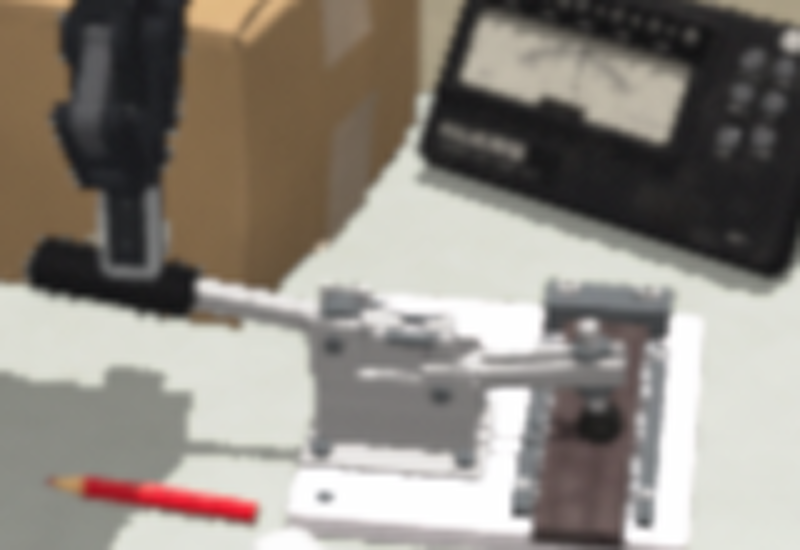

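>>> {"fn": "send_rows", "kwargs": {
  "steps": [
    {"xyz":[0,0,0.1],"twist":0},
    {"xyz":[0,0,0.1],"twist":0}
  ]
}}

```text
time: 16.5
ee_pos: [0.5026, 0.0032, 0.0938]
tcp_rot: [-3.141, 0.0, 1.921]
wrist_force: [-0.3, -0.2, -0.6]
grip_width: 0.0001
```

>>> {"fn": "send_rows", "kwargs": {
  "steps": [
    {"xyz":[0,0,0.05],"twist":0},
    {"xyz":[0,0,0.1],"twist":0},
    {"xyz":[0,0,0.1],"twist":0}
  ]
}}

```text
time: 16.8
ee_pos: [0.5027, 0.0033, 0.0929]
tcp_rot: [-3.141, 0.0, 1.921]
wrist_force: [-0.0, 0.6, -0.9]
grip_width: -0.0001
```

>>> {"fn": "send_rows", "kwargs": {
  "steps": [
    {"xyz":[0,0,-0.5],"twist":0},
    {"xyz":[0,0,-2],"twist":0},
    {"xyz":[0,0,-5],"twist":0},
    {"xyz":[0,0,-9],"twist":0},
    {"xyz":[0,0,-13],"twist":0},
    {"xyz":[0,0,-13],"twist":0}
  ]
}}

```text
time: 17.4
ee_pos: [0.5053, 0.004, 0.2295]
tcp_rot: [3.133, 0.004, 1.921]
wrist_force: [0.4, 0.3, -0.8]
grip_width: 0.0002
```

```bash
python3 - <<'E'
from h import *
s=st()
p,ds=env.read_camera('scene');cv2.imwrite('pics/s13.png',cv2.resize(p[190:300,270:430,::-1],None,fx=5,fy=5,interpolation=cv2.INTER_CUBIC))
p,d=env.read_camera('top');cv2.imwrite('pics/t13.png',cv2.resize(p[185:305,300:430,::-1],None,fx=5,fy=5,interpolation=cv2.INTER_CUBIC))
u,v=np.meshgrid(np.arange(270,430),np.arange(190,300));uv=np.c_[u.ravel(),v.ravel()]
P=pw('scene',uv,d=ds[uv[:,1],uv[:,0]]);Q=np.c_[(P[:,:2]-z['t'])@z['R'],P[:,2]]*1000
m=(abs(Q[:,0])<9)&(Q[:,1]>45)&(Q[:,1]<150)&(Q[:,2]>40)&(Q[:,2]<130);H=Q[m]
for y in range(45,150,8):
    k=H[(H[:,1]>=y)&(H[:,1]<y+8)]
    if len(k):print(y,len(k),k[:,2].max().round(1),k[:,2].min().round(1))
E
```

```text
t 17.4 fix [ -3.   97.  229.5] rot-fix [179.53   0.24  90.04] F [ 0.4  0.1 -0.8] w 0.0002
45 23 71.1 60.3
53 28 71.2 60.9
61 26 71.1 61.2
69 30 75.2 61.7
77 24 77.3 60.4
85 23 77.7 73.9
93 17 78.1 61.8
101 19 78.8 75.3
109 21 79.1 73.2
117 23 80.4 74.3
125 20 82.2 65.2
133 8 80.5 75.9
```

View pics/s13.png

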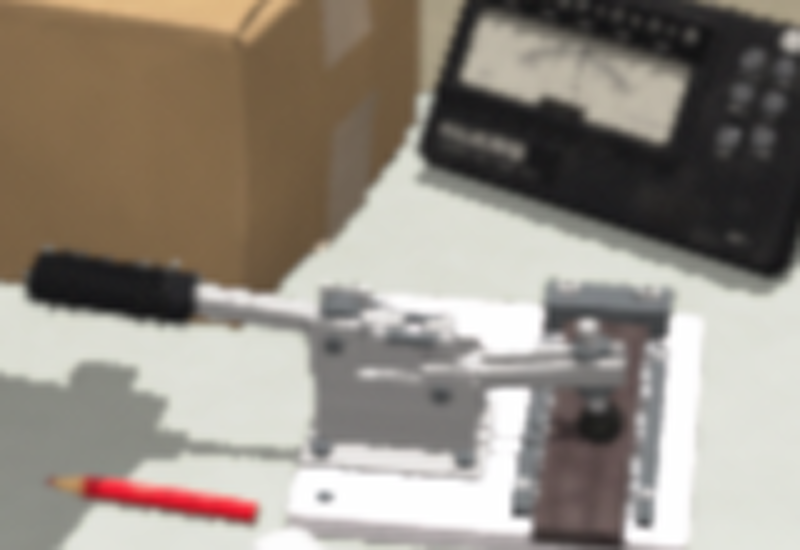

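View pics/t13.png

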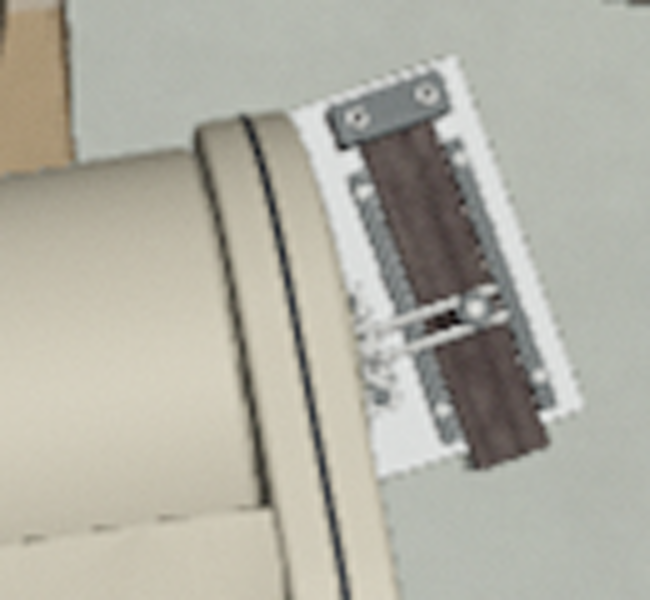

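>>> {"fn": "send_rows", "kwargs": {
  "steps": [
    {"xyz":[0,0,0],"twist":0},
    {"xyz":[0,0,0],"twist":0},
    {"xyz":[0,0,0],"twist":0},
    {"xyz":[0,0,0],"twist":0},
    {"xyz":[0,0,0],"twist":0},
    {"xyz":[0,0,0],"twist":0}
  ]
}}

```text
time: 18.1
ee_pos: [0.5027, 0.0034, 0.2229]
tcp_rot: [-3.141, -0.0, 1.921]
wrist_force: [-0.8, 0.8, -0.0]
grip_width: 0.0004
```

```bash
python3 - <<'E'
from h import *
s=st()
p,ds=env.read_camera('scene');q=cv2.resize(p[190:300,270:430,::-1],None,fx=5,fy=5,interpolation=cv2.INTER_CUBIC)
o=cv2.imread('pics/s13.png');print('diff in handle/slab region',cv2.absdiff(o,q)[240:450].max(),cv2.absdiff(o,q)[240:340].mean())
cv2.imwrite('pics/s14.png',p[:,:,::-1])
env.job_done()
E
```

```text
t 18.1 fix [ -5.8  97.3 222.9] rot-fix [-1.7999e+02 -1.0000e-02  9.0020e+01] F [-0.5  1.  -0. ] w 0.0004
diff in handle/slab region 43 0.3476666666666667
the job is handed in; nothing more can be done
```

View pics/s14.png

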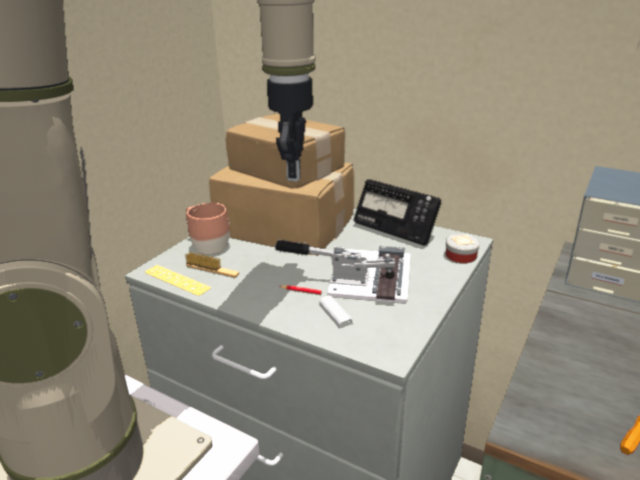

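The slab is home against the end stop and the toggle clamp is locked on it by itself. I handed the job in at about 18 s, with the gripper clear of everything.

- **Slab:** I pushed it with the closed fingers until it stalled at the stop. The last reading was about 6 N along the channel plus 5 N upward. The top picture taken after locking shows no gap at the stop.
- **Clamp handle:** I pressed it down along its arc, reading at most about 13 N. The force then fell to zero as it passed over-centre, and nothing pushed back over the next 2 mm.
- **Check after letting go:** The handle stayed down with its upper face about 79 mm above the cabinet top, where I expected home to be. In the scene picture the foot is down on the slab. A second picture 0.7 s later showed the handle in the same place: that strip differed by 0.35 grey levels on average. The largest single-pixel difference, over the handle and slab together, was 43. I took that for the gripper's moving shadow and did not look into it.
- **Other things:** In the last scene picture the other things lie where they were, judged by eye.

I did not press the handle onto its stop to feel it. That it is home rests on the zero force, its measured height and its staying down. Forces were read only at the end of each move, so I would not have seen a short peak in between.

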